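Mix a dressing cup and lock it in the delivery carrier

TASK

Take the lidded steel cup out of its leaning holder, press it upright onto the mixer's sprung pad until the pad is fully down and keep it down for a good second. Then stand the cup upright on the bottom of the delivery carrier's pocket, without dropping it, and let go, and swing the carrier's keeper bar over it until the bar is fully home in its catch. Leave the jar, the oil bottle and the spoon where they are.

Things in the scene. Friction and masses are not known exactly. Their poses are not given: they have to be found in the camera images.
- cup: Closed round cup, plain steel with a flat white lid: 60 mm diameter, 130 mm tall (the top 14 mm is the lid, same diameter), about 0.35 kg. Origin at the centre of its underside, z axis along the cup toward the lid. At the start it stands in the holder's pocket, leaning 30 degrees from vertical, its lid toward the robot
- holder: Dark steel cup holder fixed to the table, base plate 130 x 92 mm, origin at the centre of its underside. Its square pocket (66 mm inside, 4 mm walls, 58 mm deep) leans 30 degrees toward the holder's -x side, so the pocket axis is (-0.5, 0, 0.866) in the holder's frame; the cup slides out along it, standing 72 mm proud of the pocket
- pocket (a point): Centre of the floor of the holder's pocket, 36 mm above the table; axes parallel to the holder's (not leaning)
- mixer: Low square press-to-run mixer, 120 x 120 mm white housing fixed to the table, 56 mm tall, with a round black rubber pad (86 mm diameter) on top inside a black guard ring (92 mm inner, 108 mm outer diameter, 70 mm high). Origin at the centre of its underside, z up
- pad_top (a point): Centre of the pad's upper face, 74 mm above the table when free; it moves down with the pad
- pad (a joint): How far the mixer's pad is pressed down, 0 (free) to 0.010 m (fully down); the spring starts to yield at 6 N and takes 12 N when fully down
- carrier: Fixed delivery carrier, black plastic base plate 210 (x) x 110 (y) x 6 mm, origin at the centre of its underside. In its middle a square black pocket, 72 mm inside, 3 mm walls, top edge 51 mm above the table. A 16 mm round steel hinge post at x = +85 mm and a catch post (16 mm wide, 164 mm high, a sideways fork open toward -y) at x = -87 mm stand over it, so lower the cup gripped across y
- well (a point): Centre of the floor of the carrier's pocket, 6 mm above the table: where the centre of the cup's underside belongs. Axes parallel to the carrier's
- latch (a joint): Angle of the keeper bar in rad: 0 when closed, lying along the carrier's -x axis over the pocket and home in the catch; it grows as the bar swings level toward the carrier's -y side, up to 2.1. It stays where it is left; about 1 N at the knob moves it
- latch_hinge (a point): Point on the bar's upright hinge axis, 152 mm above the table (the bar's mid-height). The bar is dark steel, 184 mm long, 14 mm wide, 12 mm thick (146 to 158 mm above the table, clear of the cup)
- latch_knob (a point): The bar's upright black round knob, 18 mm diameter, rising 50 mm from the bar's top (158 to 208 mm above the table), 130 mm from the hinge axis; this point is on the knob's axis 183 mm above the table
- jar: Bystander: glass jar with a steel cap, 72 mm diameter, 95 mm tall, origin at the centre of its underside
- oil: Bystander: green glass oil bottle, 64 mm diameter, 200 mm tall, origin at the centre of its underside
- spoon: Bystander: steel spoon 200 mm long lying on the table, origin under its middle
There are look-alikes about, which are no part of the job. Leave any blue or pink look-alike of the cup alone.

How it is judged:
By the outcome, as a careful person would: the job done as asked, in the order asked, and still so for the second after the job is handed in, with the robot touching nothing.
It also fails if it takes over 64 s, if anything falls off the work surface, if the arm or the gripper's body presses on something with over 40 N, if the wrist force passes 120 N, or if a joint passes its speed limit or range.

ROBOT

A 6-joint arm with a two-finger parallel gripper is mounted at the origin on the work surface. World frame = base frame: x ahead of the robot, y to its left, z up, the work surface at z = 0. Lengths are in mm, angles in rad, forces in N, time in s.
With the tool pointing down it reaches from about 325 to 1000 mm from the base axis. Payload 5.1 kg.
Tool frame: the origin (TCP) lies at the very end of the fingers, on their centre line; the grasp point (between the pads) lies 19 mm behind it; z points along the fingers, y is the line along which they close (so a half turn about z gives the same grasp; the last joint's range is limited). The gripper opens to 85 mm and grips with 20 to 120 N. Pads are 22 mm wide; open, the fingers measure 114 mm over their backs; the gripper's body (76 mm by 85 mm) begins 54 mm behind the grasp point. The pads swing forward as they close: fully open they stand 13 mm farther back than shut.
Start: joints at [-1.31, 0.124, 1.65, -0, 1.367, -0.083], TCP at [219.061, -611.962, 231.322] pointing down, gripper open.
Joint ranges: [-2.61, 2.61], [-1.02, 2.33], [0.03, 2.71], [-1.35, 4.49], [0.32, 2.68], [-2.91, 2.91]. Speed limits (rad/s): [2.57, 2.57, 3.14, 3.14, 3.14, 3.14].

INTERFACE

Orientations are given as [roll, pitch, yaw] about the fixed x, y, z axes, in that order (R = Rz(yaw) Ry(pitch) Rx(roll)).
In Python, from station import * gives the robot as it stands.
- The arm moves only by the tool drive_tool, never from a script. Its argument "rows" is a list that holds one entry, the list of rows, each a list of 7 numbers: the shift along the tool's x, y, z normalised to -1 to 1, where 1 is 50 cm, then the turn, a rotation vector about the tool's x, y, z normalised to -1 to 1, where 1 is pi/4 rad, then the opening, from -1 (shut) to 1 (fully open). A call has 1 to 10 rows; each row is the pose to reach, as a shift and turn from the pose commanded when the call began, along the tool's axes at that moment; what a row does not reach only later rows make up. A row lasts 1/8 s, in which the tool goes at most 62.5 mm and 10.7 degrees, less where a joint would pass 70% of its speed; a pose out of reach is approached as far as the arm can. A call with a number of a shift or a turn outside -1 to 1 is refused whole. A call with a gripper value outside its range is refused whole. The fingers move at their own pace and stop on an object; the grip force is fixed at half the most. Time passes only in rows, so rows that repeat a pose let the fingers close. It gives the time, the measured TCP pose, the force, the opening and the grip force at its end, in the units of the state.
- sense(): the state, without advancing time (a new reading comes with each control period).
- grab_frame(name): name is "scene" or "top"; returns the picture (420x560x3 uint8, red, green, blue); there is no depth.
- camera_model(name): a dict with "K" (3x3 intrinsics, pixels), "k1" (the pictures are not rectified: a ray, as slopes to the right and down, at radius r is drawn at 1 + k1 r^2 times it, then the intrinsics apply), "origin" and "rotation" of the camera in the world. Camera axes: x right, y down, z forward; pixel columns grow to the right and rows downward; lengths in mm; the calibration is good to about 2 mm. A picture is of the moment at which its call begins. camera_model takes no time and is no camera call.
- sign_off(): hands the job in; it is judged then, once.
Trained networks look in the newest picture that a camera, given by its name, has taken for a name from the list of things; names that differ only in an ending like _2 or _b are one class to them, and where a whole thing is asked for, a point or a joint stands for the part that bears it (a point fixed in the world has none). Each returns a list of dicts, best first, with "score" (0 to 1); they miss things now and then, are a little off and sometimes report something else, mostly with a low value. They report only what shows in the picture. A call takes as long as a camera call. They do not tell look-alikes from the thing itself.
- silhouettes(label, camera): "pixels" (420x560 bool, what is visible of it) and "point" ([column, row] in pixels, amid what is visible of it).
The state is a dict: "clock": time; "joints": joint angles; "dq": joint speeds; "joint_torque": joint torques, N m; "eef_pos": TCP position; "eef_rot": TCP orientation; "ft_force": force on the tool from outside, world axes, zero at the start; "ft_torque": the same for the moment, N m; "opening": finger opening in mm; "finger_force": force on a finger pad.
Only numpy, scipy, OpenCV 4.12 (cv2) and the standard library are available. Lean on these libraries where they do the work, as an engineer would, in place of code of your own. Each camera call takes 0.05 s, during which the arm holds its last target. There are 200 camera calls.

## Working session

There is one attempt and no reset: what is moved stays moved. The work goes in short steps, Python scripts to look and compute and a tool call to move; the robot and the scene stay as the last step left them, time stands still between calls to the robot, and variables do not carry over. Pictures are saved under pics/ and viewed, at most 10 in all, crops included, and the job is handed in when it is done.

Besides the shell and the picture viewer there is one more tool, called after ">>>" by a JSON object that holds its "op" and its "data". drive_tool: Moves the arm, as the interface text tells. Its arguments: {"type":"object","properties":{"rows":{"type":"array"}},"required":["rows"]}

```bash
mkdir -p pics; ls; python3 - <<'E'
from station import *
import cv2,numpy as np
s=sense();print(s)
for c in("scene","top"):
    im=grab_frame(c);cv2.imwrite(f"pics/{c}0.png",im[:,:,::-1]);print(c,camera_model(c))
    np.save(f"pics/{c}0.npy",im)
    for l in("cup","holder","mixer","pad","carrier","latch","latch_knob","jar","oil","spoon"):
        for d in silhouettes(l,c):
            p=d["pixels"];ys,xs=np.where(p);print(l,round(d["score"],2),np.round(d["point"]),p.sum(),xs.min(),xs.max(),ys.min(),ys.max())
E
```

```text
pics
{'clock': 0.0, 'joints': array([-1.30961063e+00,  1.24521203e-01,  1.65168277e+00,  1.30334012e-05,
        1.36748242e+00, -8.25920467e-02]), 'dq': array([ 0.00241327, -0.00173473,  0.00028262, -0.00138659, -0.00088933,
       -0.00202503]), 'joint_torque': array([ 1.42412933e-03, -4.23612964e+01, -3.65452516e+01,  7.37677311e-06,
        6.81641512e-03, -6.96834718e-06]), 'eef_pos': array([ 218.9028966 , -611.38320456,  230.03740669]), 'eef_rot': array([-3.13950710e+00, -1.85445916e-04,  3.43774909e-01]), 'ft_force': array([-0.26042983, -0.61196474, -0.0452289 ]), 'ft_torque': array([ 0.03967283, -0.01267897,  0.01456465]), 'finger_force': 0.0, 'opening': 85.37443167629213}
scene {'K': array([[470.4865095 ,   0.        , 276.7601274 ],
       [  0.        , 470.4865095 , 205.05028797],
       [  0.        ,   0.        ,   1.        ]]), 'k1': -0.08545678556339459, 'origin': array([1180.61658084, -201.5516838 , 1013.58630025]), 'rotation': array([-2.48233779, -0.01201754,  1.18529817])}
cup 0.75 [344. 126.] 768 331 357 106 147
cup 0.62 [386. 166.] 1037 363 411 153 175
cup 0.59
[... 686 characters left out ...]
ation': array([-3.01538785,  0.01031118, -1.57972637])}
cup 0.95 [208. 228.] 804 194 219 207 246
cup 0.92 [143. 244.] 1140 116 167 227 262
cup 0.9 [239. 302.] 1224 213 266 282 317
cup 0.77 [158. 316.] 1174 134 180 289 340
cup 0.34 [195. 168.] 564 186 205 119 189
holder 0.57 [216. 213.] 919 189 231 195 249
mixer 0.66 [287. 223.] 2256 266 315 196 246
carrier 0.65 [391. 222.] 3757 359 459 160 269
latch_knob 0.6 [420. 176.] 494 385 458 161 190
latch_knob 0.27 [216. 213.] 936 189 231 195 249
jar 0.56 [260. 144.] 720 243 271 130 161
jar 0.28 [388. 224.] 3540 360 458 161 269
oil 0.9 [328. 138.] 735 315 342 122 158
spoon 0.91 [198. 172.] 563 186 205 119 189
spoon 0.38 [327. 140.] 765 315 342 122 158
```

```bash
python3 - <<'E'
import cv2
a=cv2.imread("pics/scene0.png")[90:330,80:440];cv2.imwrite("pics/s1.png",cv2.resize(a,None,fx=2.2,fy=2.2,interpolation=cv2.INTER_CUBIC))
a=cv2.imread("pics/top0.png")[100:360,100:480];cv2.imwrite("pics/t1.png",cv2.resize(a,None,fx=2.1,fy=2.1,interpolation=cv2.INTER_CUBIC))
E
```

```text
(no output)
```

View pics/s1.png

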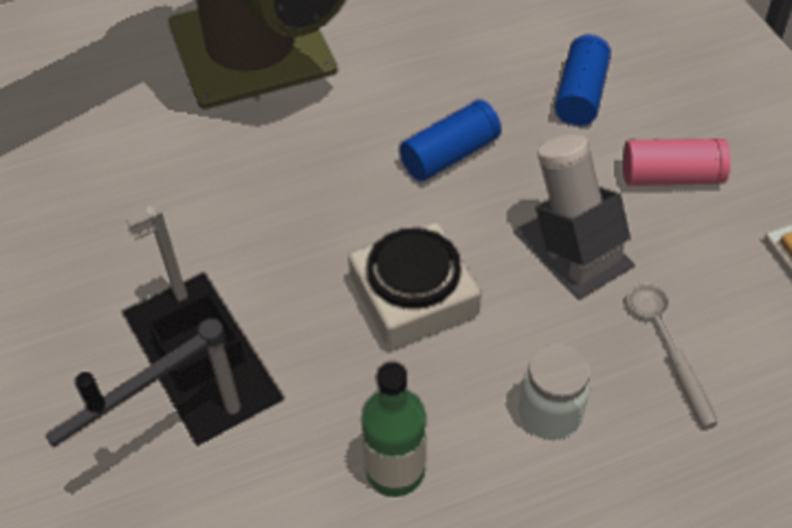

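View pics/t1.png

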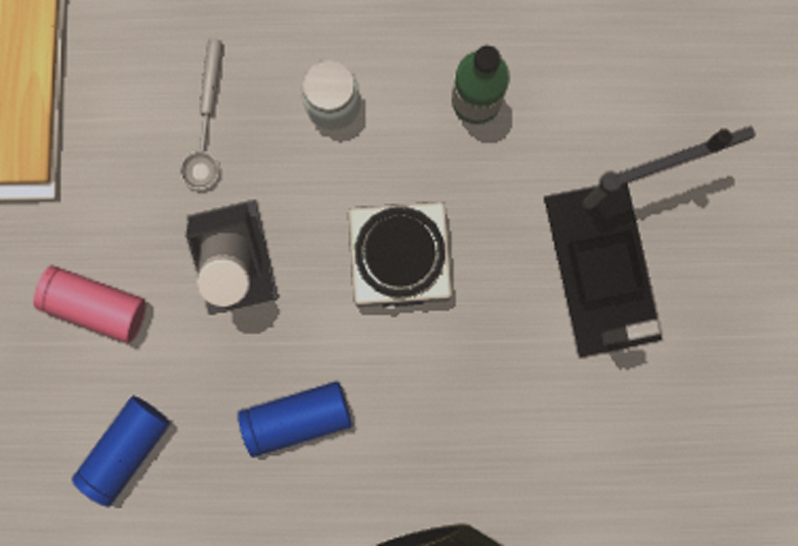

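Steel cup candidates (top px): (208,228) steel with white lid, in the holder; (143,244) pink, lying; (158,316) and (239,302) blue, lying; (195,168) is the spoon. I choose (208,228) in the top view, which is (344,126) in the scene view. Next: close crops to confirm it and pick keypoints.

```bash
cat > crop.py <<'E'
import cv2,numpy as np
def crop(img,x0,y0,w,h,f,g=10):
    a=cv2.resize(img[y0:y0+h,x0:x0+w],None,fx=f,fy=f,interpolation=cv2.INTER_CUBIC)
    a=np.clip(a.astype(float)*1.6,0,255).astype(np.uint8)
    for x in range(-(-x0//g)*g,x0+w,g):
        cv2.line(a,(int((x-x0+.5)*f),0),(int((x-x0+.5)*f),6),(0,0,255),1);cv2.putText(a,str(x),(int((x-x0+.5)*f)-9,16),0,.33,(0,0,255))
    for y in range(-(-y0//g)*g,y0+h,g):
        cv2.line(a,(0,int((y-y0+.5)*f)),(6,int((y-y0+.5)*f)),(0,0,255),1);cv2.putText(a,str(y),(8,int((y-y0+.5)*f)+4),0,.33,(0,0,255))
    return a
E
python3 - <<'E'
from crop import *
t=cv2.imread("pics/top0.png");s=cv2.imread("pics/scene0.png")
cv2.imwrite("pics/A.png",np.hstack([crop(t,182,188,57,70,7),crop(s,310,100,57,70,7)])[:, :] if 0 else np.hstack([crop(t,182,188,55,70,7),crop(s,308,150,58,70,7)]))
b=np.vstack([crop(t,355,160,110,115,5)]);c=crop(s,98,180,115,115,5)[:, :]
m=cv2.resize(np.hstack([b,c]),None,fx=.71,fy=.71,interpolation=cv2.INTER_AREA);cv2.imwrite("pics/B.png",m);print(m.shape)
E
```

```text
(408, 799, 3)
```

View pics/A.png

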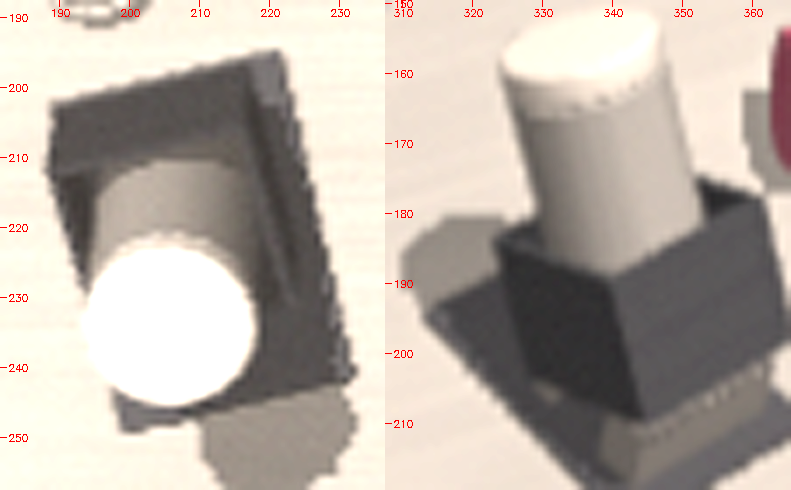

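View pics/B.png

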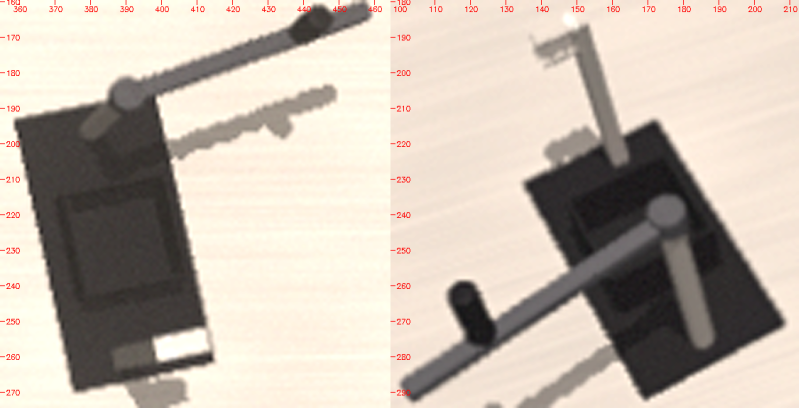

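The crop confirms it: an uncovered steel cup with a white lid stands in the holder, lid centre at top (206,234) and scene ~(335,157). The scene network missed it; (344,126) there is a blue one. The carrier's hinge is at top (391,186), and the bar is swung out toward (458,163). Now I solve the poses.

```bash
cat > geo.py <<'E'
import numpy as np,cv2
from station import *
from scipy.spatial.transform import Rotation as Ro
from scipy.optimize import least_squares
M={c:camera_model(c) for c in("scene","top")}
def rot(m):
    r=np.asarray(m["rotation"]);return r if r.shape==(3,3) else Ro.from_euler("xyz",r).as_matrix()
def proj(P,c):
    m=M[c];p=(np.atleast_2d(P)-m["origin"])@rot(m);q=p[:,:2]/p[:,2:]
    q=q*(1+m["k1"]*(q**2).sum(1,keepdims=True));return q@m["K"][:2,:2].T+m["K"][:2,2]
def onz(px,z,c):
    return least_squares(lambda v:(proj([v[0],v[1],z],c)[0]-px),[500,0]).x
def place(v,L):  # v=x,y,yaw ; local points
    L=np.atleast_2d(L).astype(float);c,s=np.cos(v[2]),np.sin(v[2])
    return np.c_[v[0]+c*L[:,0]-s*L[:,1],v[1]+s*L[:,0]+c*L[:,1],L[:,2]]
def go(pos,rpy):
    """row (7th left out) that takes the measured pose to pos,rpy"""
    s=sense();R=Ro.from_euler("xyz",s["eef_rot"]);T=Ro.from_euler("xyz",rpy)
    d=R.inv().apply(np.array(pos)-s["eef_pos"])/500;w=(R.inv()*T).as_rotvec()/(np.pi/4)
    print("t",round(s["clock"],2),"at",s["eef_pos"].round(1),s["eef_rot"].round(3),"row",d.round(4),w.round(4));return d,w
E
python3 - <<'E'
from geo import *
# carrier: base corners at z=6
L=np.array([[105,55,6],[-105,55,6],[-105,-55,6],[105,-55,6]])
kp=[("top",0,(358.3,193.2)),("top",1,(375.5,269.6)),("top",2,(414.4,261.1)),("scene",1,(172.1,213.2)),("scene",2,(135.2,231.3)),("scene",0,(208.2,270.4)),("scene",3,(169,291.8))]
# orientation check in the scene: which pixel each corner maps to
f=lambda v,K:np.concatenate([proj(place(v,L[i]),c)[0]-p for c,i,p in K])
a=least_squares(f,[450,-200,.2],args=(kp[:3],));print("carrier top",a.x.round(3),a.fun.round(1));print(proj(place(a.x,L),"scene").round(1))
for T in [kp]:
    b=least_squares(f,a.x,args=(T,));print("both",b.x.round(3),b.fun.round(1))
print("hinge",place(b.x,[85,0,152]),proj(place(b.x,[85,0,158]),"top"),proj(place(b.x,[85,0,158]),"scene"))
for c,e in(("top",(458,163.5)),("scene",(104,288))): print("barend",onz(e,158,c))
# holder yaw, lid
H=[onz(p,3,"top") for p in((199,249.5),(232,242),(222,195))];print("holder",np.round(H,1),[np.arctan2(*(H[2]-H[1])[::-1]),np.arctan2(*(H[0]-H[1])[::-1])-np.pi/2])
lz=36+130*.866
for c,p in(("top",(206,234.3)),("scene",(335.5,157))): print("lid",c,onz(p,lz,c))
for c,p in(("top",(287,223)),("scene",(266,222))):
    g=grab_frame(c).max(2);x,y=p;m=np.zeros_like(g);m[y-35:y+30,x-33:x+35]=(g<60)[y-35:y+30,x-33:x+35]
    n,lab,st,ce=cv2.connectedComponentsWithStats(m.astype(np.uint8));i=1+st[1:,4].argmax()
    k=max(cv2.findContours((lab==i).astype(np.uint8),0,1)[0],key=cv2.contourArea);e=cv2.fitEllipse(k);print(st[i],e,"ring z66",onz(e[0],66,c))
E
```

```text
carrier top [ 4.96399e+02 -2.00133e+02  1.92000e-01] [-0.2 -0.4 -0.4  0.3  0.6  0.1]
[[209.5 270.5]
 [172.5 212.6]
 [134.3 230.8]
 [168.8 292.1]]
both [ 4.96471e+02 -2.00435e+02  1.91000e-01] [-0.1 -0.5 -0.3  0.2  0.7  0.1  0.3 -0.5 -0.9 -0.5  1.2  0.2 -0.4  0.4]
hinge [[ 579.91997048 -184.27299839  152.        ]] [[390.0637636  185.82256969]] [[175.59548895 240.61101342]]
barend [ 634.67930786 -356.27688568]
barend [ 638.98307476 -351.10685586]
holder [[441.3 299.4]
 [460.7 211.2]
 [587.3 238.6]] [np.float64(0.213028663933495), np.float64(0.2161146934198781)]
lid top [468.50109072 258.03904489]
lid scene [475.20723041 256.78703221]
[ 270  199   42   42 1168] ((290.14215087890625, 219.7095184326172), (40.49577713012695, 41.03355407714844), 17.360599517822266) ring z66 [511.31635084  56.50871126]
[ 247  194   42   36 1076] ((267.6538391113281, 211.53700256347656), (35.16167068481445, 41.3918571472168), 89.25991821289062) ring z66 [515.17661325  56.00214716]
```

```bash
python3 - <<'E'
from geo import *
psi=.2145
a=np.array([-.5*np.cos(psi),-.5*np.sin(psi),.866]);u=np.array([-np.sin(psi),np.cos(psi),0]);w=np.cross(a,u)
t=np.linspace(0,2*np.pi,60)[:,None]
for x in(467,470,473):
  C=np.array([x,257.6,148.6]);r=C+30*(np.cos(t)*u+np.sin(t)*w)
  for c in("top","scene"):
    p=proj(r,c);print(x,c,p.min(0).round(1),p.max(0).round(1))
go([380,-130,300],[np.pi,0,.2145])
E
```

```text
467 top [193.6 223.4] [218.7 246.3]
467 scene [322.9 149.7] [345.9 159.9]
470 top [193.6 222.1] [218.7 245. ]
470 scene [323.4 150.5] [346.5 160.8]
473 top [193.6 220.8] [218.7 243.8]
473 scene [323.9 151.2] [347.  161.6]
t 1.2 at [ 219.1 -612.   231.3] [3.142 0.    0.344] row [ 0.6279 -0.799  -0.1374] [0.     0.     0.1646]
```

>>> {"op": "drive_tool", "data": {"rows": [[[0.63,-0.8,-0.14,0,0,0.165,1],[0.63,-0.8,-0.14,0,0,0.165,1],[0.63,-0.8,-0.14,0,0,0.165,1],[0.63,-0.8,-0.14,0,0,0.165,1],[0.63,-0.8,-0.14,0,0,0.165,1],[0.63,-0.8,-0.14,0,0,0.165,1],[0.63,-0.8,-0.14,0,0,0.165,1],[0.63,-0.8,-0.14,0,0,0.165,1],[0.63,-0.8,-0.14,0,0,0.165,1],[0.63,-0.8,-0.14,0,0,0.165,1]]]}}

```text
clock: 2.45
eef_pos: [381.0, -128.9, 301.6]
eef_rot: [3.141, -0.0, 0.216]
ft_force: [-0.4, -0.1, -0.4]
opening: 85.6
finger_force: 0.0
```

```bash
python3 - <<'E'
from geo import *
go([438,250,210],[np.pi,-np.pi/6,.2145])
E
```

```text
t 2.45 at [ 381.  -128.9  301.6] [ 3.141 -0.     0.216] row [ 0.2739 -0.7158  0.1826] [5.000e-04 6.663e-01 2.500e-03]
```

>>> {"op": "drive_tool", "data": {"rows": [[[0.274,-0.716,0.1,0,0.666,0.002,1],[0.274,-0.716,0.1,0,0.666,0.002,1],[0.274,-0.716,0.1,0,0.666,0.002,1],[0.274,-0.716,0.1,0,0.666,0.002,1],[0.274,-0.716,0.1,0,0.666,0.002,1],[0.274,-0.716,0.183,0,0.666,0.002,1],[0.274,-0.716,0.183,0,0.666,0.002,1],[0.274,-0.716,0.183,0,0.666,0.002,1],[0.274,-0.716,0.183,0,0.666,0.002,1],[0.274,-0.716,0.183,0,0.666,0.002,1]]]}}

```text
clock: 3.7
eef_pos: [439.6, 248.4, 211.3]
eef_rot: [-3.141, -0.525, 0.21]
ft_force: [0.8, -0.0, -0.4]
opening: 85.8
finger_force: 0.0
```

```bash
python3 - <<'E'
from geo import *
go([497.4,263.5,100],[np.pi,-np.pi/6,.2145])
im=grab_frame("top");im2=grab_frame("scene")
from crop import crop
a=cv2.resize(im[140:290,150:330],(400,333));b=cv2.resize(im2[60:240,260:440],(400,400))
b=b[:333];cv2.imwrite("pics/C.png",np.hstack([a,b])[:,:,::-1])
E
```

```text
t 3.7 at [439.6 248.4 211.3] [-3.141 -0.525  0.21 ] row [-0.0083 -0.0053  0.2524] [ 0.0021 -0.0022 -0.0054]
```

View pics/C.png

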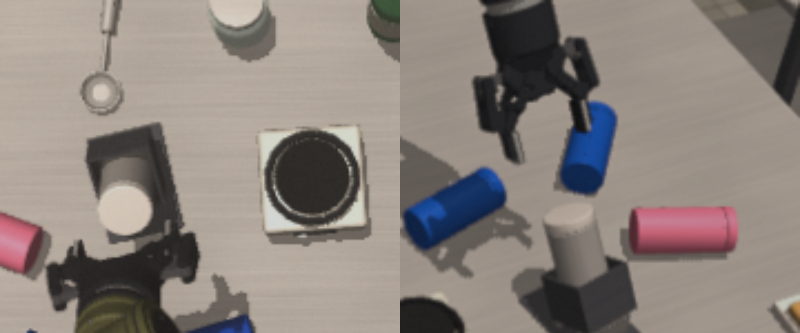

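The open fingers straddle the lid line in both views (top crop lid at (125,208), fingers symmetric around x≈125). Advance along the axis and close.

>>> {"op": "drive_tool", "data": {"rows": [[[-0.008,-0.005,0.08,0,0,-0.005,1],[-0.008,-0.005,0.14,0,0,-0.005,1],[-0.008,-0.005,0.2,0,0,-0.005,1],[-0.008,-0.005,0.25,0,0,-0.005,1],[-0.008,-0.005,0.252,0,0,-0.005,1],[-0.008,-0.005,0.252,0,0,-0.005,-1],[-0.008,-0.005,0.252,0,0,-0.005,-1],[-0.008,-0.005,0.252,0,0,-0.005,-1],[-0.008,-0.005,0.252,0,0,-0.005,-1],[-0.008,-0.005,0.252,0,0,-0.005,-1]]]}}

```text
clock: 5.05
eef_pos: [497.0, 265.4, 101.0]
eef_rot: [3.141, -0.526, 0.217]
ft_force: [-3.5, -0.6, 6.8]
opening: 59.0
finger_force: 57.5
```

```bash
python3 - <<'E'
from geo import *
print(sense()["opening"],sense()["finger_force"],sense()["ft_force"])
R=Ro.from_euler("xyz",[np.pi,-np.pi/6,.2145]);print(R.as_matrix()[:,2]);p=sense()["eef_pos"]
go(p-110*R.as_matrix()[:,2],[np.pi,-np.pi/6,.2145])
E
```

```text
58.96502751349722 57.50343158841133 [-3.46940973 -0.55885143  6.82531209]
[ 0.48854147  0.10642946 -0.8660254 ]
t 5.05 at [497.  265.4 101. ] [ 3.141 -0.526  0.217] row [ 6.0e-04 -1.0e-04 -2.2e-01] [-0.0003 -0.0036  0.0027]
```

>>> {"op": "drive_tool", "data": {"rows": [[[0,0,-0.02,0,0,0,-1],[0,0,-0.05,0,0,0,-1],[0,0,-0.08,0,0,0,-1],[0,0,-0.11,0,0,0,-1],[0,0,-0.14,0,0,0,-1],[0,0,-0.17,0,0,0,-1],[0,0,-0.2,0,0,0,-1],[0,0,-0.22,0,0,0,-1],[0,0,-0.22,0,0,0,-1]]]}}

```text
clock: 6.18
eef_pos: [442.6, 253.4, 195.1]
eef_rot: [3.14, -0.525, 0.217]
ft_force: [0.1, -0.0, -2.9]
opening: 58.9
finger_force: 60.3
```

```bash
python3 - <<'E'
from geo import *
go([512,56.5,190],[np.pi,0,.191])
print(sense()["opening"],sense()["finger_force"],sense()["ft_force"])
E
```

```text
t 6.17 at [442.6 253.4 195.1] [ 3.14  -0.525  0.217] row [0.0389 0.4144 0.0349] [-0.0072 -0.6683  0.0319]
58.87077302741658 60.34471593797207 [ 0.13674668 -0.01512802 -2.86407405]
```

>>> {"op": "drive_tool", "data": {"rows": [[[0.01,0.04,0,-0.001,-0.1,0.003,-1],[0.02,0.1,0.01,-0.002,-0.22,0.01,-1],[0.03,0.17,0.015,-0.003,-0.34,0.015,-1],[0.035,0.24,0.02,-0.004,-0.46,0.02,-1],[0.039,0.3,0.03,-0.005,-0.57,0.03,-1],[0.039,0.36,0.035,-0.007,-0.64,0.032,-1],[0.039,0.4,0.035,-0.007,-0.668,0.032,-1],[0.039,0.414,0.035,-0.007,-0.668,0.032,-1],[0.039,0.414,0.035,-0.007,-0.668,0.032,-1],[0.039,0.414,0.035,-0.007,-0.668,0.032,-1]]]}}

```text
clock: 7.42
eef_pos: [511.5, 57.2, 189.0]
eef_rot: [3.141, 0.001, 0.192]
ft_force: [-1.0, -0.6, -2.2]
opening: 58.7
finger_force: 59.9
```

```bash
python3 - <<'E'
from geo import *
go([512,56.5,150],[np.pi,0,.191])
print(sense()["ft_force"])
im=grab_frame("top");im2=grab_frame("scene")
a=cv2.resize(im[140:290,200:380],(400,333));b=cv2.resize(im2[90:240,190:370],(400,333))
cv2.imwrite("pics/D.png",np.hstack([a,b])[:,:,::-1])
E
```

```text
t 7.42 at [511.5  57.2 189. ] [3.141e+00 1.000e-03 1.920e-01] row [0.0008 0.0015 0.0779] [0.0002 0.0013 0.0007]
[-0.96520086 -0.63664737 -2.20772316]
```

View pics/D.png

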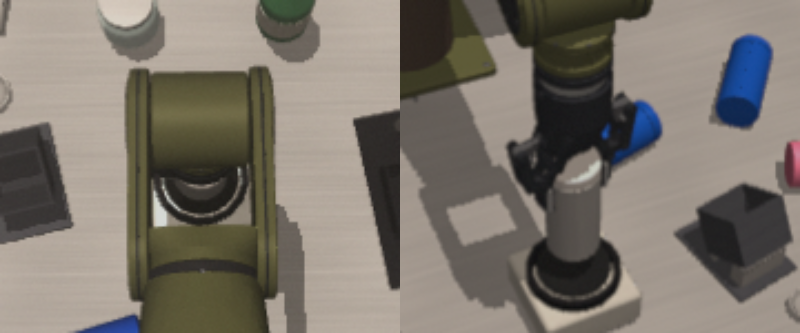

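The cup hangs upright over the pad (scene crop: cup (575,200), ring (573,270)). Press down.

>>> {"op": "drive_tool", "data": {"rows": [[[0,0.001,0.03,0,0,0,-1],[0,0.001,0.06,0,0,0,-1],[0,0.001,0.075,0,0,0,-1],[0,0.001,0.08,0,0,0,-1],[0,0.001,0.085,0,0,0,-1],[0,0.001,0.09,0,0,0,-1],[0,0.001,0.095,0,0,0,-1],[0,0.001,0.1,0,0,0,-1],[0,0.001,0.1,0,0,0,-1]]]}}

```text
clock: 8.65
eef_pos: [512.4, 56.0, 140.2]
eef_rot: [3.141, 0.001, 0.191]
ft_force: [-5.6, 0.7, 8.0]
opening: 58.7
finger_force: 60.8
```

>>> {"op": "drive_tool", "data": {"rows": [[[0,0,0.003,0,0,0,-1],[0,0,0.006,0,0,0,-1],[0,0,0.008,0,0,0,-1],[0,0,0.008,0,0,0,-1]]]}}

```text
clock: 9.15
eef_pos: [512.9, 56.1, 139.0]
eef_rot: [3.141, -0.0, 0.191]
ft_force: [-10.2, 1.1, 19.4]
opening: 59.4
finger_force: 61.8
```

>>> {"op": "drive_tool", "data": {"rows": [[[0,0,0.002,0,0,0,-1],[0,0,0.002,0,0,0,-1],[0,0,0.002,0,0,0,-1],[0,0,0.002,0,0,0,-1],[0,0,0.002,0,0,0,-1],[0,0,0.002,0,0,0,-1],[0,0,0.002,0,0,0,-1],[0,0,0.002,0,0,0,-1],[0,0,0.002,0,0,0,-1],[0,0,0.002,0,0,0,-1]]]}}

```text
clock: 10.4
eef_pos: [514.0, 56.4, 139.1]
eef_rot: [3.141, -0.003, 0.191]
ft_force: [-9.1, 2.9, 20.6]
opening: 58.8
finger_force: 61.9
```

>>> {"op": "drive_tool", "data": {"rows": [[[0,0,0,0,0,0,-1],[0,0,0,0,0,0,-1],[0,0,0,0,0,0,-1],[0,0,0,0,0,0,-1],[0,0,0,0,0,0,-1],[0,0,0,0,0,0,-1],[0,0,0,0,0,0,-1]]]}}

```text
clock: 11.28
eef_pos: [514.0, 56.4, 139.0]
eef_rot: [3.141, -0.003, 0.191]
ft_force: [-7.8, 2.6, 21.8]
opening: 59.2
finger_force: 61.9
```

>>> {"op": "drive_tool", "data": {"rows": [[[0,0,-0.03,0,0,0,-1],[0,0,-0.07,0,0,0,-1],[0,0,-0.11,0,0,0,-1],[0,0,-0.14,0,0,0,-1],[0,0,-0.15,0,0,0,-1],[0,0,-0.15,0,0,0,-1]]]}}

```text
clock: 12.02
eef_pos: [512.0, 55.9, 208.9]
eef_rot: [3.141, 0.001, 0.191]
ft_force: [-0.6, -0.5, -3.8]
opening: 58.8
finger_force: 59.7
```

```bash
python3 - <<'E'
from geo import *
print(sense()["opening"],sense()["ft_force"])
go([496.5,-200.4,215],[np.pi,0,.191])
E
```

```text
58.825970308265916 [-0.64874545 -0.53578362 -3.75970755]
t 12.03 at [512.   55.9 208.9] [3.141e+00 1.000e-03 1.910e-01] row [-0.1277  0.4975 -0.0118] [ 0.0006  0.0018 -0.0004]
```

>>> {"op": "drive_tool", "data": {"rows": [[[-0.02,0.05,-0.01,0,0,0,-1],[-0.04,0.12,-0.012,0,0,0,-1],[-0.06,0.2,-0.012,0,0,0,-1],[-0.08,0.28,-0.012,0,0,0,-1],[-0.1,0.36,-0.012,0,0,0,-1],[-0.12,0.43,-0.012,0,0,0,-1],[-0.128,0.48,-0.012,0,0,0,-1],[-0.128,0.497,-0.012,0,0,0,-1],[-0.128,0.497,-0.012,0,0,0,-1]]]}}

```text
clock: 13.15
eef_pos: [496.0, -199.9, 214.2]
eef_rot: [-3.141, 0.003, 0.19]
ft_force: [-0.1, 0.0, -3.5]
opening: 59.3
finger_force: 59.9
```

```bash
python3 - <<'E'
from geo import *
print(sense()["opening"],sense()["ft_force"],sense()["joints"].round(2))
go([496.5,-200.4,130],[np.pi,0,.191])
im=grab_frame("top");im2=grab_frame("scene")
a=cv2.resize(im[140:290,320:500],(400,333));b=cv2.resize(im2[150:300,80:260],(400,333))
cv2.imwrite("pics/E.png",np.hstack([a,b])[:,:,::-1])
E
```

```text
59.29145736962008 [-0.14008843  0.02687359 -3.46785677] [-0.48 -0.12  1.92 -0.    1.34  0.9 ]
t 13.15 at [ 496.  -199.9  214.2] [-3.141e+00  3.000e-03  1.900e-01] row [0.0012 0.0012 0.1685] [-0.0013  0.0033 -0.0012]
```

View pics/E.png

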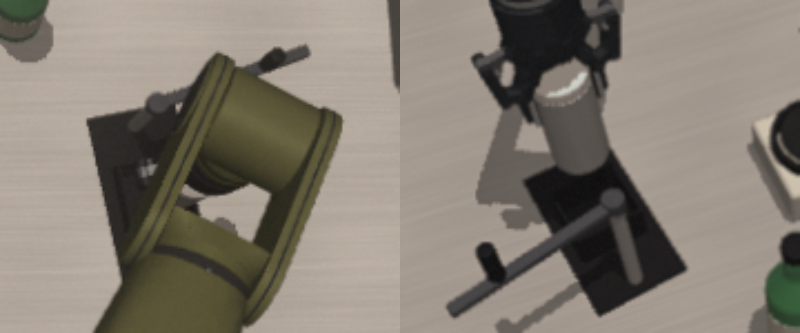

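```bash
python3 - <<'E'
from geo import *
t=np.linspace(0,2*np.pi,90)
for dx in(-6,0,6):
  a=.191;C=np.array([496+dx*np.cos(a),-199.9+dx*np.sin(a)])
  o=[]
  for z in(139.2,210):
    p=proj(np.c_[C[0]+30*np.cos(t),C[1]+30*np.sin(t),0*t+z],"scene");o+=[p[:,0].min(),p[:,0].max(),p[:,1].max()]
  print(dx,np.round(o,1))
im=cv2.imread("pics/E.png")[:,400:]
im=grab_frame("scene")
for r in(205,215,222):print(r,im[r,128:182].mean(1).astype(int).tolist())
for c in(161,163,):print(c,im[218:240,c].mean(1).astype(int).tolist())
E
```

```text
-6 [147.  173.  227.7 140.3 167.8 208.8]
0 [148.  174.1 229.5 141.4 168.9 210.7]
6 [149.  175.2 231.4 142.5 170.1 212.6]
205 [95, 95, 96, 95, 94, 93, 99, 135, 142, 120, 90, 100, 97, 87, 85, 64, 57, 67, 72, 75, 76, 77, 78, 79, 79, 81, 82, 83, 83, 84, 84, 82, 84, 83, 82, 83, 83, 83, 82, 80, 79, 76, 75, 101, 144, 156, 155, 155, 154, 153, 152, 152, 152, 152]
215 [96, 96, 93, 99, 132, 153, 154, 154, 154, 154, 155, 154, 153, 154, 154, 153, 154, 154, 137, 87, 68, 70, 74, 75, 77, 77, 78, 79, 79, 81, 83, 83, 83, 83, 83, 83, 82, 82, 82, 82, 82, 80, 79, 78, 74, 78, 116, 158, 160, 159, 158, 157, 157, 158]
222 [94, 94, 95, 95, 95, 96, 97, 96, 97, 97, 97, 97, 97, 97, 97, 97, 97, 96, 96, 97, 97, 81, 70, 70, 72, 75, 76, 77, 78, 79, 80, 80, 81, 83, 83, 84, 83, 83, 83, 82, 82, 82, 83, 76, 51, 32, 26, 27, 27, 45, 96, 142, 159, 158]
161 [84, 83, 83, 82, 83, 82, 82, 81, 81, 74, 51, 23, 18, 17, 17, 19, 19, 17, 17, 17, 15, 18]
163 [83, 83, 83, 83, 84, 83, 85, 84, 83, 69, 41, 18, 16, 18, 16, 17, 18, 17, 16, 17, 18, 16]
```

Scene edges put the cup about 0–4 mm toward −x of the hand centre, within the ±6 mm clearance, so I bias +2 mm and lower.

>>> {"op": "drive_tool", "data": {"rows": [[[0.005,0.001,0.05,0,0.003,0,-1],[0.005,0.001,0.1,0,0.003,0,-1],[0.005,0.001,0.14,0,0.003,0,-1],[0.005,0.001,0.165,0,0.003,0,-1],[0.005,0.001,0.18,0,0.003,0,-1],[0.005,0.001,0.19,0,0.003,0,-1],[0.005,0.001,0.2,0,0.003,0,-1]]]}}

```text
clock: 14.18
eef_pos: [499.2, -200.5, 115.6]
eef_rot: [3.14, -0.002, 0.191]
ft_force: [-0.2, 0.8, -3.7]
opening: 58.5
finger_force: 59.9
```

>>> {"op": "drive_tool", "data": {"rows": [[[-0.001,0,0.015,0,0,0,-1],[-0.001,0,0.03,0,0,0,-1],[-0.001,0,0.042,0,0,0,-1],[-0.001,0,0.052,0,0,0,-1],[-0.001,0,0.06,0,0,0,-1],[-0.001,0,0.065,0,0,0,-1],[-0.001,0,0.065,0,0,0,-1]]]}}

```text
clock: 15.05
eef_pos: [498.1, -200.3, 82.4]
eef_rot: [3.141, -0.001, 0.191]
ft_force: [0.4, -0.4, -3.2]
opening: 58.9
finger_force: 59.9
```

>>> {"op": "drive_tool", "data": {"rows": [[[0,0,0.002,0,0,0,-1],[0,0,0.004,0,0,0,-1],[0,0,0.005,0,0,0,-1]]]}}

```text
clock: 15.42
eef_pos: [498.6, -200.5, 81.3]
eef_rot: [3.141, -0.001, 0.191]
ft_force: [-3.6, 2.0, 7.3]
opening: 59.2
finger_force: 60.5
```

Floor contact (about 10 N). Release and rise.

>>> {"op": "drive_tool", "data": {"rows": [[[0,0,-0.001,0,0,0,-0.2],[0,0,-0.001,0,0,0,0.6],[0,0,-0.001,0,0,0,1],[0,0,-0.001,0,0,0,1],[0,0,-0.001,0,0,0,1],[0,0,-0.001,0,0,0,1]]]}}

```text
clock: 16.18
eef_pos: [498.3, -200.4, 80.5]
eef_rot: [3.141, -0.001, 0.191]
ft_force: [0.2, -0.3, 0.5]
opening: 85.4
finger_force: 0.0
```

>>> {"op": "drive_tool", "data": {"rows": [[[0,0,-0.04,0,0,0,1],[0,0,-0.1,0,0,0,1],[0,0,-0.2,0,0,0,1],[0,0,-0.3,0,0,0,1],[0,0,-0.35,0,0,0,1],[0,0,-0.35,0,0,0,1]]]}}

```text
clock: 16.92
eef_pos: [499.3, -200.9, 258.4]
eef_rot: [3.138, -0.005, 0.191]
ft_force: [-0.2, -0.6, -0.4]
opening: 84.8
finger_force: 0.0
```

```bash
python3 - <<'E'
from geo import *
h=np.array([579.9,-184.3]);e=np.array([636.8,-353.7]);th=np.arctan2(*(e-h)[::-1]);k=h+130*np.array([np.cos(th),np.sin(th)])
print("bar dir",th,"latch",th-(.191-np.pi),"len",np.hypot(*(e-h)),"knob",k)
for c in("scene","top"):print(proj([k[0],k[1],208],c),proj([k[0],k[1],158],c))
s=sense();print(s["joints"].round(2))
im=grab_frame("top");im2=grab_frame("scene")
a=cv2.resize(im[140:290,320:500],(400,333));b=cv2.resize(im2[150:300,80:260],(400,333))
cv2.imwrite("pics/F.png",np.hstack([a,b])[:,:,::-1])
go([k[0],k[1],270],[np.pi,0,.191])
E
```

```text
bar dir -1.246745298664895 latch 1.7038473549248982 len 178.70078343420877 knob [ 621.29321528 -307.53393091]
[[117.0768732  261.74489243]] [[123.29391938 274.17783041]]
[[444.8068238  164.40292041]] [[439.10689543 168.84025604]]
[-0.48 -0.15  1.87  0.    1.41  0.9 ]
t 17.02 at [ 497.6 -200.1  254.3] [-3.141  0.     0.191] row [ 0.2021  0.2579 -0.0317] [-0.0007  0.0006 -0.0004]
```

View pics/F.png

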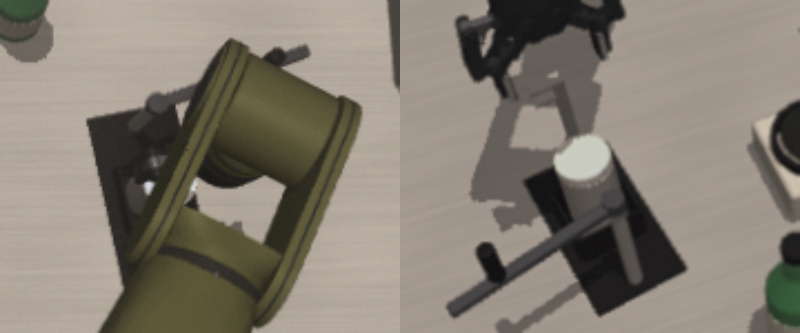

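The cup stands upright in the pocket (scene crop (582,160)), and the knob is where predicted (scene (118,262)). Move over the knob while turning the tool so the fingers straddle it tangentially.

>>> {"op": "drive_tool", "data": {"rows": [[[0.202,0.258,-0.032,0,0,-1,1],[0.202,0.258,-0.032,0,0,-1,1],[0.202,0.258,-0.032,0,0,-1,1],[0.202,0.258,-0.032,0,0,-1,1],[0.202,0.258,-0.032,0,0,-1,1],[0.202,0.258,-0.032,0,0,-1,1]]]}}

```text
clock: 17.77
eef_pos: [621.0, -307.3, 270.0]
eef_rot: [-3.14, -0.0, 0.974]
ft_force: [0.2, 0.9, -0.8]
opening: 85.6
finger_force: 0.0
```

>>> {"op": "drive_tool", "data": {"rows": [[[0,0,0,0,0,-1,0.2],[0,0,0,0,0,-1,0.2],[0,0,0,0,0,-1,0.2],[0,0,0,0,0,-1,0.2],[0,0,0,0,0,-1,0.2],[0,0,0,0,0,-1,0.2]]]}}

```text
clock: 18.52
eef_pos: [621.5, -307.5, 271.6]
eef_rot: [3.141, 0.0, 1.759]
ft_force: [0.3, 0.8, -0.6]
opening: 51.4
finger_force: 0.0
```

```bash
python3 - <<'E'
from geo import *
go([621.3,-307.5,168],[np.pi,0,1.895]);s=sense();print(s["joints"].round(2),s["opening"])
im=grab_frame("top");im2=grab_frame("scene")
a=cv2.resize(im[120:270,360:540],(400,333));b=cv2.resize(im2[170:320,60:240],(400,333))
cv2.imwrite("pics/G.png",np.hstack([a,b])[:,:,::-1])
E
```

```text
t 18.52 at [ 621.5 -307.5  271.6] [3.141 0.    1.759] row [ 2.000e-04 -4.000e-04  2.073e-01] [ 0.0009  0.0005 -0.1735]
[-0.54  0.2   1.5   0.    1.44 -0.72] 51.376790138444434
```

View pics/G.png

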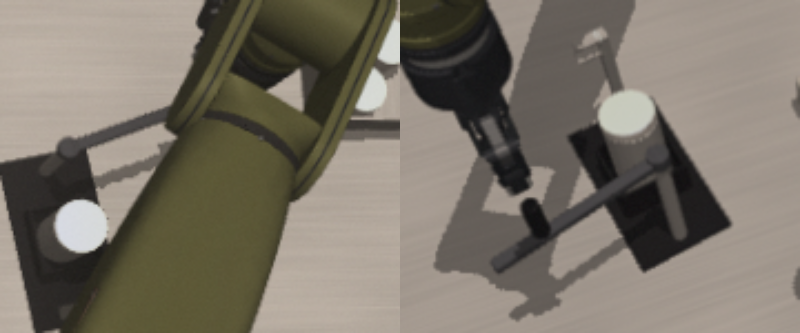

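The fingers are directly above the knob (scene crop (535,215)). Descend around it, then narrow the gap.

>>> {"op": "drive_tool", "data": {"rows": [[[0,0,0.05,0,0,-0.173,0.2],[0,0,0.1,0,0,-0.173,0.2],[0,0,0.14,0,0,-0.173,0.2],[0,0,0.17,0,0,-0.173,0.2],[0,0,0.19,0,0,-0.173,0.2],[0,0,0.204,0,0,-0.173,0.2],[0,0,0.204,0,0,-0.173,-0.4],[0,0,0.204,0,0,-0.173,-0.4],[0,0,0.204,0,0,-0.173,-0.4]]]}}

```text
clock: 19.75
eef_pos: [622.1, -308.0, 170.6]
eef_rot: [3.14, 0.002, 1.897]
ft_force: [-1.5, 0.0, -0.4]
opening: 25.6
finger_force: 0.0
```

```bash
cat >> geo.py <<'E'
def arc(angs,over=0):
    h=np.array([579.9,-184.3])
    for L in angs:
        th=L+.191-np.pi;t=np.array([np.sin(th),-np.cos(th)]);k=h+130*np.array([np.cos(th),np.sin(th)])+over*t
        print(L,end=" ");go([k[0],k[1],170],[np.pi,0,th+np.pi])
E
python3 - <<'E'
from geo import *
s=sense();print(s["ft_force"],s["opening"]);arc([1.55,1.4,1.25,1.1,.95])
E
```

```text
[-1.48465925  0.01858578 -0.42440699] 25.55703924105424
1.55 t 19.75 at [ 622.1 -308.   170.6] [3.140e+00 2.000e-03 1.897e+00] row [ 0.0047 -0.0411  0.0011] [0.0022 0.0018 0.1991]
1.4 t 19.75 at [ 622.1 -308.   170.6] [3.140e+00 2.000e-03 1.897e+00] row [ 0.0136 -0.079   0.001 ] [0.0023 0.0016 0.39  ]
1.25 t 19.75 at [ 622.1 -308.   170.6] [3.140e+00 2.000e-03 1.897e+00] row [ 0.0281 -0.1152  0.0009] [0.0025 0.0015 0.581 ]
1.1 t 19.75 at [ 622.1 -308.   170.6] [3.140e+00 2.000e-03 1.897e+00] row [ 0.0479 -0.1488  0.0008] [0.0026 0.0013 0.772 ]
0.95 t 19.75 at [ 622.1 -308.   170.6] [3.140e+00 2.000e-03 1.897e+00] row [ 0.0724 -0.1791  0.0008] [0.0027 0.0011 0.963 ]
```

>>> {"op": "drive_tool", "data": {"rows": [[[0.002,-0.02,0.001,0.002,0.002,0.1,-0.4],[0.005,-0.041,0.001,0.002,0.002,0.2,-0.4],[0.009,-0.06,0.001,0.002,0.002,0.295,-0.4],[0.014,-0.079,0.001,0.002,0.002,0.39,-0.4],[0.021,-0.097,0.001,0.002,0.002,0.485,-0.4],[0.028,-0.115,0.001,0.002,0.002,0.581,-0.4],[0.038,-0.132,0.001,0.002,0.002,0.676,-0.4],[0.048,-0.149,0.001,0.002,0.002,0.772,-0.4],[0.06,-0.164,0.001,0.002,0.002,0.868,-0.4],[0.072,-0.179,0.001,0.002,0.002,0.963,-0.4]]]}}

```text
clock: 21.0
eef_pos: [525.7, -302.6, 170.0]
eef_rot: [3.141, -0.001, 1.139]
ft_force: [0.3, 0.8, 0.1]
opening: 25.8
finger_force: 0.5
```

```bash
python3 - <<'E'
from geo import *
s=sense();print(s["ft_force"],s["opening"]);arc([.8,.65,.5,.35,.25])
E
```

```text
[0.29733434 0.83842452 0.09745506] 25.757434676716308
0.8 t 21.0 at [ 525.7 -302.6  170. ] [ 3.141e+00 -1.000e-03  1.139e+00] row [ 0.0031 -0.039  -0.0001] [ 0.0011 -0.0012  0.1878]
0.65 t 21.0 at [ 525.7 -302.6  170. ] [ 3.141e+00 -1.000e-03  1.139e+00] row [ 0.0117 -0.077  -0.0001] [ 0.001  -0.0013  0.3788]
0.5 t 21.0 at [ 525.7 -302.6  170. ] [ 3.141e+00 -1.000e-03  1.139e+00] row [ 2.590e-02 -1.133e-01 -1.000e-04] [ 0.0009 -0.0014  0.5698]
0.35 t 21.0 at [ 525.7 -302.6  170. ] [ 3.141e+00 -1.000e-03  1.139e+00] row [ 0.0453 -0.147  -0.0002] [ 0.0008 -0.0015  0.7608]
0.25 t 21.0 at [ 525.7 -302.6  170. ] [ 3.141e+00 -1.000e-03  1.139e+00] row [ 0.061  -0.1678 -0.0002] [ 7.000e-04 -1.500e-03  8.881e-01]
```

>>> {"op": "drive_tool", "data": {"rows": [[[0.001,-0.02,0,0.001,-0.001,0.094,-0.4],[0.003,-0.039,0,0.001,-0.001,0.188,-0.4],[0.007,-0.058,0,0.001,-0.001,0.283,-0.4],[0.012,-0.077,0,0.001,-0.001,0.379,-0.4],[0.018,-0.095,0,0.001,-0.001,0.474,-0.4],[0.026,-0.113,0,0.001,-0.001,0.57,-0.4],[0.035,-0.13,0,0.001,-0.001,0.665,-0.4],[0.045,-0.147,0,0.001,-0.001,0.761,-0.4],[0.053,-0.158,0,0.001,-0.001,0.825,-0.4],[0.061,-0.168,0,0.001,-0.001,0.888,-0.4]]]}}

```text
clock: 22.25
eef_pos: [461.9, -240.0, 170.0]
eef_rot: [-3.141, 0.0, 0.442]
ft_force: [-0.4, -1.2, -0.4]
opening: 25.4
finger_force: 0.5
```

```bash
python3 - <<'E'
from geo import *
s=sense();print(s["ft_force"],s["opening"]);arc([.15,.08,.0]);arc([0],4);arc([0],7)
E
```

```text
[-0.38090008 -1.20605021 -0.37564988] 25.39620700004161
0.15 t 22.25 at [ 461.9 -240.   170. ] [-3.141  0.     0.442] row [ 0.0022 -0.026  -0.    ] [-1.000e-04  6.000e-04  1.285e-01]
0.08 t 22.25 at [ 461.9 -240.   170. ] [-3.141  0.     0.442] row [ 0.0047 -0.044  -0.    ] [-1.000e-04  6.000e-04  2.176e-01]
0.0 t 22.25 at [ 461.9 -240.   170. ] [-3.141  0.     0.442] row [ 0.009  -0.0643 -0.    ] [-1.000e-04  6.000e-04  3.194e-01]
0 t 22.25 at [ 461.9 -240.   170. ] [-3.141  0.     0.442] row [ 0.011  -0.0721 -0.    ] [-1.000e-04  6.000e-04  3.194e-01]
0 t 22.25 at [ 461.9 -240.   170. ] [-3.141  0.     0.442] row [ 0.0125 -0.0779 -0.    ] [-1.000e-04  6.000e-04  3.194e-01]
```

>>> {"op": "drive_tool", "data": {"rows": [[[0.001,-0.013,0,0,0,0.064,-0.4],[0.002,-0.026,0,0,0,0.128,-0.4],[0.005,-0.044,0,0,0,0.218,-0.4],[0.007,-0.055,0,0,0,0.27,-0.4],[0.009,-0.064,0,0,0,0.319,-0.4],[0.01,-0.068,0,0,0,0.319,-0.4],[0.01,-0.068,0,0,0,0.319,-0.4]]]}}

```text
clock: 23.12
eef_pos: [451.9, -206.9, 169.7]
eef_rot: [-3.14, 0.001, 0.194]
ft_force: [-1.2, -0.1, 0.1]
opening: 25.6
finger_force: 0.1
```

>>> {"op": "drive_tool", "data": {"rows": [[[0,-0.002,0,0,0,0,-0.4],[0,-0.004,0,0,0,0,-0.4],[0,-0.006,0,0,0,0,-0.4],[0,-0.006,0,0,0,0,-0.4]]]}}

```text
clock: 23.62
eef_pos: [451.5, -205.2, 169.5]
eef_rot: [3.14, 0.001, 0.193]
ft_force: [1.6, -6.6, -0.9]
opening: 25.9
finger_force: 3.1
```

>>> {"op": "drive_tool", "data": {"rows": [[[0,-0.003,0,0,0,0,-0.4],[0,-0.006,0,0,0,0,-0.4],[0,-0.006,0,0,0,0,-0.4],[0,-0.006,0,0,0,0,-0.4]]]}}

```text
clock: 24.12
eef_pos: [451.5, -205.0, 169.6]
eef_rot: [3.133, -0.0, 0.193]
ft_force: [4.7, -17.1, -5.8]
opening: 25.5
finger_force: 8.8
```

Hard stop at the place predicted for latch = 0. Back off and rise.

>>> {"op": "drive_tool", "data": {"rows": [[[0,0.011,0,0,0,0,-0.3],[0,0.014,0,0,0,0,-0.2],[0,0.014,-0.05,0,0,0,-0.2],[0,0.014,-0.15,0,0,0,-0.2],[0,0.014,-0.25,0,0,0,-0.2],[-0.1,-0.2,-0.3,0,0,0,-0.2],[-0.1,-0.35,-0.3,0,0,0,-0.2],[-0.1,-0.45,-0.3,0,0,0,-0.2],[-0.1,-0.5,-0.3,0,0,0,-0.2],[-0.1,-0.5,-0.3,0,0,0,-0.2]]]}}

```text
clock: 25.38
eef_pos: [352.5, 37.5, 320.2]
eef_rot: [-3.139, -0.0, 0.198]
ft_force: [0.9, 0.1, -0.2]
opening: 34.0
finger_force: 0.0
```

```bash
python3 - <<'E'
from geo import *
print(sense()["clock"],sense()["ft_force"])
for c in("top","scene"):
  print(c,proj(place([496.5,-200.4,.191],[[85,0,158],[-99,0,158],[-45,0,208],[0,0,136]]),c).round(1).tolist())
im=grab_frame("top");im2=grab_frame("scene")
a=cv2.resize(im[150:285,345:470],None,fx=3.2,fy=3.2,interpolation=2);b=cv2.resize(im2[170:305,95:215],None,fx=3.2,fy=3.2,interpolation=2)
cv2.imwrite("pics/H.png",np.hstack([a,b])[:,:,::-1])
E
```

```text
25.375 [ 0.920461    0.07105907 -0.15712272]
top [[390.1, 185.8], [407.0, 260.9], [406.6, 236.9], [396.2, 221.3]]
scene [[175.6, 240.6], [142.3, 186.0], [147.0, 187.2], [161.2, 219.9]]
```

View pics/H.png

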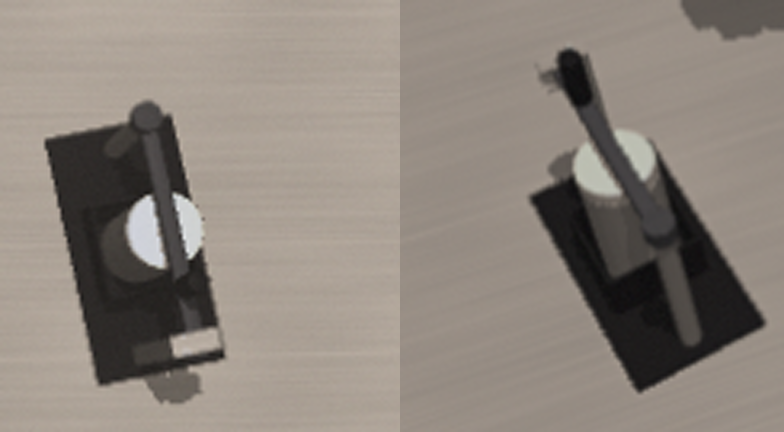

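The bar lies over the upright cup with its end in the catch. The knob is at scene (147.5,187), against (147.0,187.2) predicted for fully closed. Hand in.

```bash
python3 -c "
from station import *
print(sign_off())"
```

```text
the job is handed in; nothing more can be done
None
```

I pressed the cup on the mixer pad to its stop and held it about 2 s, stood it upright in the carrier's pocket and closed the keeper bar to its stop in the catch. The job is handed in at about 25.5 s, no verdict was returned, and I left the jar, oil bottle and spoon alone.

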